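Press the paint pot lids home

ROBOT

A 7-joint arm with a two-finger parallel gripper is mounted at the origin on the work surface. World frame = base frame: x ahead of the robot, y to its left, z up, the work surface at z = 0. Lengths are in m, angles in rad, forces in N, time in s.
With the tool pointing down it reaches from about 0.4 to 0.85 m from the base axis. Payload 10.4 kg.
Tool frame: the origin (TCP) lies between the finger pads; the fingertips stand 22 mm ahead of it and the grasp point (between the pads) lies 3 mm ahead of it (r.nose_length is the distance from the TCP to the fingertips, in m); z points along the fingers, y is the line along which they close (so a half turn about z gives the same grasp; the last joint's range is limited). The gripper opens to 87 mm and grips with 3 to 60 N. Pads are 19 mm wide; open, the fingers measure 117 mm over their backs; the gripper's body (75 mm by 190 mm) begins 51 mm behind the grasp point.
Start: joints at [-0.023, 0.332, -0.065, 1.46, 0.022, 1.35, -0.088], TCP at [0.625, 0, 0.245] pointing down, gripper open.
Joint ranges: [-2.6, 2.6], [-0.5, 2.12], [-1.47, 1.34], [0.16, 2.42], [-1.27, 4.41], [0.06, 2.06], [-2.6, 2.6]. Speed limits (rad/s): [2.22, 2.22, 2.79, 2.79, 3.14, 3.14, 3.14].

INTERFACE

Orientations are given as a unit quaternion [x, y, z, w].
In Python, from bench import readout, cams, r gives the robot as it stands. The module is installed in compiled form; this text tells all that it offers.
- The arm moves only by the tool step_arm, never from a script. Its argument "deltas" is a list that holds one entry, the list of rows, each a list of 7 numbers: the turn, a rotation vector about the tool's x, y, z in rad, then the shift along the tool's x, y, z in m, then the opening in per cent of the stroke, from 0 (shut) to 100 (fully open). A call has 1 to 20 rows; each row is the pose to reach, as a shift and turn from the pose commanded when the call began, along the tool's axes at that moment; what a row does not reach only later rows make up. A row lasts 1/8 s, in which the tool goes at most 62.5 mm and 10.7 degrees, less where a joint would pass 70% of its speed; a pose out of reach is approached as far as the arm can. A call with a gripper value outside its range is refused whole. The fingers move at their own pace and stop on an object; "squeeze" is the grip in N (left out, the last holds). Time passes only in rows, so rows that repeat a pose let the fingers close. It gives the time, the measured TCP pose, the force, the opening and the grip force at its end, in the units of the state.
- readout.read_state(): the state, without advancing time (a new reading comes with each control period).
- cams.camera(name): name is "scene" or "side" or "wrist"; returns a dict with "img" (420x560x3 uint8, red, green, blue), "fx", "fy", "cx", "cy" (pixels), "origin" and "rotation" of the camera in the world; the wrist camera has in their place "T_tool_cam" (4x4, takes a point from camera to tool coordinates, whose origin is the TCP and whose axes are the flange's). Camera axes: x right, y up, looking along -z (the intrinsics and any distortion apply to the point x, -y, -z); pixel columns grow to the right and rows downward; lengths in m; the calibration is good to about 2 mm. A picture is of the moment at which its call begins: read the wrist's pose just before it. There is no depth.
- r.close_job(): hands the job in; it is judged then, once.
The state is a dict: "time": time; "joint_positions": joint angles; "joint_vel": joint speeds; "joint_torque": joint torques, N m; "ee_pos": TCP position; "eef_rot": TCP orientation; "ft_force": force on the tool from outside, world axes, zero at the start; "torque": the same for the moment, N m; "width": finger opening in m; "grip_force": force on a finger pad.
Only numpy, scipy, OpenCV 4.12 (cv2) and the standard library are available. Lean on these libraries where they do the work, as an engineer would, in place of code of your own. Each camera call takes 0.05 s, during which the arm holds its last target. There are 200 camera calls.

TASK

Close the paint pots after the painting class: with the fingertips, gently press the white pot's lid down until it is fully home, then the yellow one's, then the red one's. Leave the blue pot's lid loose, it is still in use. Only press on the lids: do not pick up, shove or tip any pot, and leave everything else on the table where it stands.

Things in the scene. Friction and masses are not known exactly. Their poses are not given: they have to be found in the camera images.
- white_pot: loose round paint pot with a white band, 54 mm across, about 0.16 kg; origin at the centre of its underside, z up. A white push-on lid sits loosely on its black neck
- white_lid_top (a point): centre of the flat top of the white lid (57 mm across, 14 mm thick), about 58 mm above the table at first and 50 mm when the lid is fully home; moves with the lid
- white_lid (a joint): how far the white lid has been pushed straight down onto its pot: 0 = loose and raised, 0.008 m = fully home; resists with about 5 N at the start, about 8 N near the bottom where it meets a firm stop, and stays where it is left; it cannot come off
- yellow_pot: loose round paint pot with a yellow band, 54 mm across, about 0.16 kg; origin at the centre of its underside, z up. A yellow push-on lid sits loosely on its black neck
- yellow_lid_top (a point): centre of the flat top of the yellow lid (57 mm across, 14 mm thick), about 58 mm above the table at first and 50 mm when the lid is fully home; moves with the lid
- yellow_lid (a joint): how far the yellow lid has been pushed straight down onto its pot: 0 = loose and raised, 0.008 m = fully home; resists with about 5 N at the start, about 8 N near the bottom where it meets a firm stop, and stays where it is left; it cannot come off
- red_pot: loose round paint pot with a red band, 54 mm across, about 0.16 kg; origin at the centre of its underside, z up. A red push-on lid sits loosely on its black neck
- red_lid_top (a point): centre of the flat top of the red lid (57 mm across, 14 mm thick), about 58 mm above the table at first and 50 mm when the lid is fully home; moves with the lid
- red_lid (a joint): how far the red lid has been pushed straight down onto its pot: 0 = loose and raised, 0.008 m = fully home; resists with about 5 N at the start, about 8 N near the bottom where it meets a firm stop, and stays where it is left; it cannot come off
- blue_pot: loose round paint pot with a blue band, 54 mm across, about 0.16 kg; origin at the centre of its underside, z up. A blue push-on lid sits loosely on its black neck (this pot stays open: still in use)
- blue_lid_top (a point): centre of the flat top of the blue lid (57 mm across, 14 mm thick), about 58 mm above the table at first and 50 mm when the lid is fully home; moves with the lid
- blue_lid (a joint): how far the blue lid has been pushed straight down onto its pot: 0 = loose and raised, 0.008 m = fully home; resists with about 5 N at the start, about 8 N near the bottom where it meets a firm stop, and stays where it is left; it cannot come off
- cup_a: bystander: red paper cup with black dots, 90 mm high, 75 mm across the rim, empty, loose; origin under its centre. Farther left, outside the work, stands a fixed open carton, 170 mm high
- cup_b: bystander: second red paper cup with black dots, 90 mm high, 75 mm across the rim, empty, loose; origin under its centre
- mug: bystander: unpainted cream clay mug, 84 mm across and 75 mm high, with a handle; loose; origin under its centre. Some 150 mm or more to its right, outside the work, stands a fixed turntable with a clay vase, 200 mm high
- brush: bystander: paint brush with a red handle, 170 mm long, lying along its x axis; loose; origin under its middle
- jar: bystander: closed amber glass jar with a black cap, 60 mm across, 85 mm high, loose; origin under its centre
- tin: bystander: closed steel tin, 66 mm across, 60 mm high, loose; origin under its centre. Behind it, at the table's far edge, is a fixed low rack, about 105 mm high with its stock

How it is judged:
By the outcome, as a careful person would: the job done as asked, in the order asked, and still so for the second after the job is handed in, with the robot touching nothing.
It also fails if it takes over 48 s, if anything falls off the work surface, if the arm or the gripper's body presses on something with over 40 N, if the wrist force passes 120 N, or if a joint passes its speed limit or range.

## Working session

There is one attempt and no reset: what is moved stays moved. The work goes in short steps, Python scripts to look and compute and a tool call to move; the robot and the scene stay as the last step left them, time stands still between calls to the robot, and variables do not carry over. Pictures are saved under pics/ and viewed, at most 10 in all, crops included, and the job is handed in when it is done.

Besides the shell and the picture viewer there is one more tool, called after ">>>" by a JSON object that holds its "op" and its "data". step_arm: Moves the arm, as the interface text tells. Its arguments: {"type":"object","properties":{"deltas":{"type":"array"},"squeeze":{"type":"number"}},"required":["deltas"]}

```bash
mkdir -p pics; cat > h.py <<'E'
import numpy as np, cv2, pickle
from bench import readout, cams, r
from scipy.spatial.transform import Rotation as R
def snap(name,fn):
    s=readout.read_state(); c=cams.camera(name)
    if 'T_tool_cam' in c:
        T=np.eye(4);T[:3,:3]=R.from_quat(s['eef_rot']).as_matrix();T[:3,3]=s['ee_pos']
        W=T@np.array(c['T_tool_cam']);c['origin']=W[:3,3];c['rotation']=W[:3,:3]
    pickle.dump(c,open(f'pics/{fn}.pkl','wb'));cv2.imwrite(f'pics/{fn}.png',c['img'][:,:,::-1]);return c
def ray(c,u,v):
    k=c.get('distortion',c.get('dist'))
    p=np.array([(u-c['cx'])/c['fx'],(v-c['cy'])/c['fy']])
    if k is not None:
        K=np.array([[c['fx'],0,c['cx']],[0,c['fy'],c['cy']],[0,0,1.]])
        p=cv2.undistortPoints(np.array([[[u,v]]],float),K,np.array(k,float)).ravel()
    d=np.array(c['rotation'])@np.array([p[0],-p[1],-1]);return np.array(c['origin']),d
def atz(c,u,v,z):
    o,d=ray(c,u,v);return o+d*(z-o[2])/d[2]
def tri(obs):
    A=np.zeros((3,3));b=np.zeros(3);L=[]
    for c,u,v in obs:
        o,d=ray(c,u,v);d/=np.linalg.norm(d);P=np.eye(3)-np.outer(d,d);A+=P;b+=P@o;L.append((P,o))
    x=np.linalg.solve(A,b);return x,[np.linalg.norm(P@(x-o)) for P,o in L]
def load(f):return pickle.load(open(f'pics/{f}.pkl','rb'))
E
python3 - <<'E'
from h import *
for n in ['scene','side','wrist']:
    c=snap(n,n+'0');print(n,{k:v for k,v in c.items() if k not in('img','T_tool_cam')})
s=readout.read_state();print(s['time'],s['ee_pos'],s['eef_rot'],s['ft_force'],r.nose_length)
E
```

```text
scene {'fx': 447.374098211234, 'fy': 447.374098211234, 'cx': 278.3061649464405, 'cy': 215.15550146687798, 'origin': array([ 1.19485574, -0.00217671,  0.96222647]), 'rotation': array([0.20895856, 0.20225105, 0.67518324, 0.67790739])}
side {'fx': 493.52813507170475, 'fy': 493.52813507170475, 'cx': 283.62242780095227, 'cy': 206.93507540682643, 'origin': array([ 0.07871245, -0.70343061,  0.7586871 ]), 'rotation': array([ 0.41558677, -0.14348468, -0.28946487,  0.85024107])}
wrist {'fx': 316.4113179235181, 'fy': 316.4113179235181, 'cx': 282.2672844909925, 'cy': 209.40407863298614, 'origin': array([0.62519798, 0.07469236, 0.38468246]), 'rotation': array([[ 9.99999226e-01,  4.04138168e-04,  1.17699926e-03],
       [-7.08777832e-04,  9.62368085e-01,  2.71748351e-01],
       [-1.02288264e-03, -2.71748975e-01,  9.62367626e-01]])}
0.15 [ 6.24734244e-01 -2.80043197e-06  2.43963747e-01] [ 7.07110712e-01  7.07102654e-01 -3.89959620e-04 -3.55415959e-04] [-0.09213801 -0.48040082  0.82005492] 0.022
```

View pics/scene0.png

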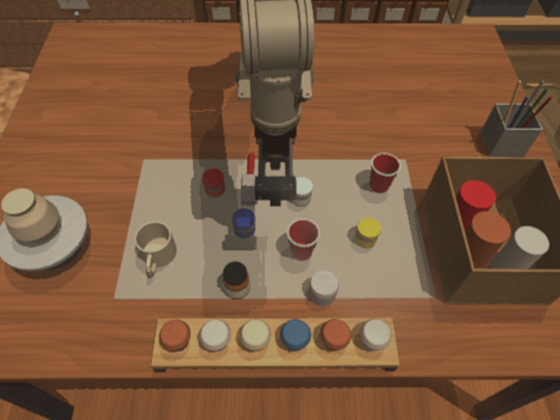

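View pics/side0.png

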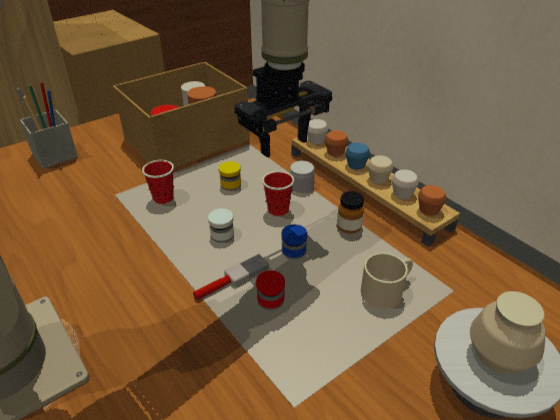

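View pics/wrist0.png

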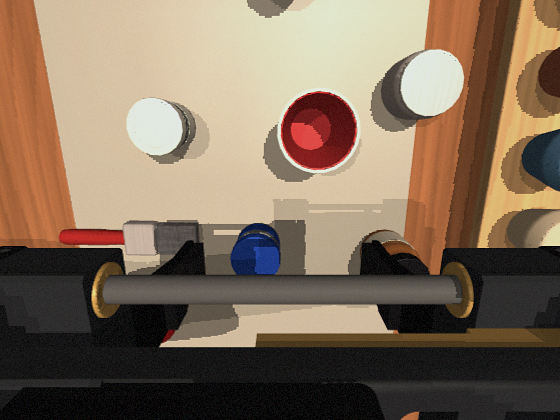

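The scene view has the white pot at (302,190), yellow (369,230), red (214,182) and blue (244,222). The side view has white at (221,220), yellow (230,174), red (271,287) and blue (294,238). The wrist view has the white lid at (155,126). I'll make enlarged crops.

```bash
sed -i "s/    pickle.dump(c,/    if np.array(c['rotation']).size==4: c['rotation']=R.from_quat(c['rotation']).as_matrix()\n    pickle.dump(c,/" h.py
python3 - <<'E'
from h import *
for n in ['scene0','side0']:
    c=load(n); c['rotation']=R.from_quat(c['rotation']).as_matrix(); pickle.dump(c,open(f'pics/{n}.pkl','wb'))
a,b=load('scene0'),load('side0')
for n,p,q in [('white',(302,187),(221,217)),('yellow',(369,227),(230,169)),('red',(214,178),(271,283)),('blue',(244,217),(294,234))]:
    x,e=tri([(a,*p),(b,*q)]);print(n,x.round(4),np.round(e,4),atz(a,*p,.058).round(3))
for n,z,p in [('cupa',.09,(385,165)),('cupb',.09,(303,233)),('mug',.075,(156,237)),('jar',.085,(235,272)),('tin',.06,(324,282)),('brush',.01,(249,178))]: print(n,atz(a,*p,z).round(3))
def crops(im,ps,s=24):
    return np.vstack([np.hstack([cv2.resize(im[v-s:v+s,u-s:u+s,::-1],(400,300) if 0 else (300,300),interpolation=cv2.INTER_CUBIC) for u,v in row]) for row in (ps[:2],ps[2:])])
cv2.imwrite('pics/c1.png',crops(a['img'],[(302,190),(369,230),(214,182),(244,222)]))
cv2.imwrite('pics/c2.png',crops(b['img'],[(221,224),(230,175),(271,288),(294,240)]))
E
```

```text
white [0.5001 0.07   0.0538] [0. 0.] [0.503 0.07  0.058]
yellow [0.6227 0.2255 0.0542] [0.0017 0.0017] [0.624 0.226 0.058]
red [ 0.4698 -0.1583  0.0508] [0.0018 0.0018] [ 0.474 -0.156  0.058]
blue [ 0.5936 -0.0757  0.0548] [0.0015 0.0015] [ 0.595 -0.074  0.058]
cupa [0.458 0.281 0.09 ]
cupb [0.66  0.065 0.09 ]
mug [ 0.661 -0.274  0.075]
jar [ 0.756 -0.086  0.085]
tin [0.768 0.109 0.06 ]
brush [ 0.436 -0.069  0.01 ]
```

View pics/c1.png

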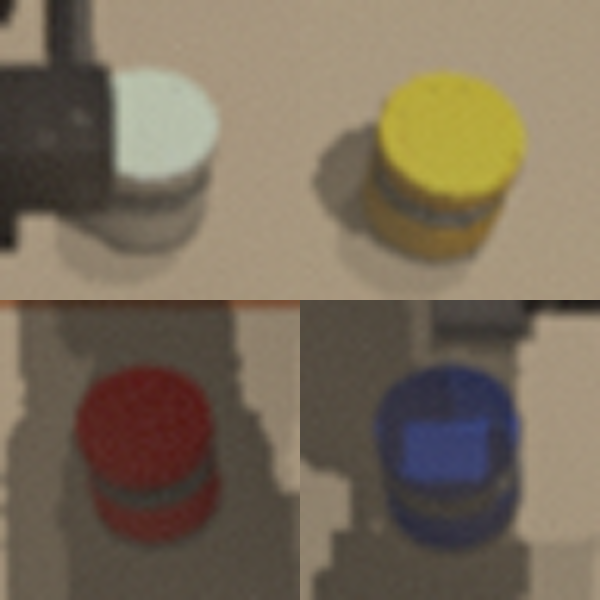

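View pics/c2.png

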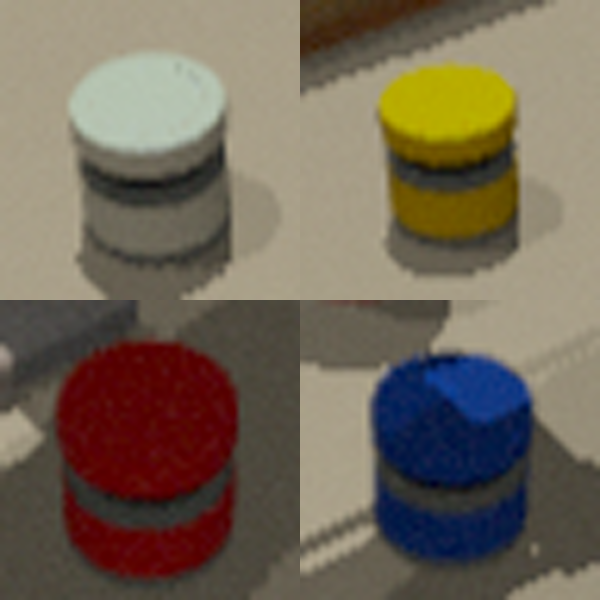

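Lid-top centres read from the crops, in full-image pixels:

| Lid | Scene | Side |
|---|---|---|
| White | (301.8,185.8) | (220.7,216.3) |
| Yellow | (369.5,227.3) | (229.5,167.6) |
| Red | (213.0,177.5) | (270.7,280.5) |

The gripper hides the left part of the white lid in the scene view.

```bash
python3 - <<'E'
from h import *
a,b,w=load('scene0'),load('side0'),load('wrist0')
for n,p,q in [('white',(301.8,185.8),(220.7,216.3)),('yellow',(369.5,227.3),(229.5,167.6)),('red',(213,177.5),(270.7,280.5))]:
    x,e=tri([(a,*p),(b,*q)]);print(n,x.round(4),np.round(e,4),atz(a,*p,.058).round(4),atz(b,*q,.058).round(4))
print(atz(w,155,126,.058))
print('bm',[atz(b,*q,.09).round(3) for q in [(160,168),(278,181)]])
print(R.from_quat(readout.read_state()['eef_rot']).as_matrix().round(3))
E
```

```text
white [0.4989 0.0693 0.0571] [0.0002 0.0002] [0.4995 0.0693 0.058 ] [0.4984 0.0681 0.058 ]
yellow [0.6238 0.2272 0.0564] [0.0003 0.0003] [0.6246 0.227  0.058 ] [0.6226 0.2245 0.058 ]
red [ 0.471  -0.1587  0.0562] [0.0001 0.0001] [ 0.4725 -0.1584  0.058 ] [ 0.4699 -0.1601  0.058 ]
[0.49773112 0.06906986 0.058     ]
bm [array([0.461, 0.284, 0.09 ]), array([0.658, 0.064, 0.09 ])]
[[ 0.     1.    -0.001]
 [ 1.    -0.    -0.   ]
 [-0.    -0.001 -1.   ]]
```

Heights come out at 56–57 mm against the expected 58, and positions agree to about 2 mm. Next I go above the white lid with the fingers shut.

>>> {"op": "step_arm", "data": {"deltas": [[[0, 0, 0, 0.023, -0.042, 0, 0], [0, 0, 0, 0.046, -0.084, 0, 0], [0, 0, 0, 0.069, -0.126, 0, 0], [0, 0, 0, 0.07, -0.126, 0, 0], [0, 0, 0, 0.07, -0.126, 0.04, 0], [0, 0, 0, 0.07, -0.126, 0.08, 0], [0, 0, 0, 0.07, -0.126, 0.12, 0], [0, 0, 0, 0.07, -0.126, 0.145, 0], [0, 0, 0, 0.07, -0.126, 0.15, 0], [0, 0, 0, 0.07, -0.126, 0.15, 0], [0, 0, 0, 0.07, -0.126, 0.15, 0]]]}}

```text
time: 1.52
ee_pos: [0.4999, 0.0701, 0.0957]
eef_rot: [0.707, 0.707, 0.001, 0.001]
ft_force: [-0.0, -0.4, 0.6]
width: 0.0008
grip_force: 0.0
```

```bash
python3 - <<'E'
from h import *
c=snap('side','side1');s=readout.read_state();print(s['ee_pos'],s['width'],s['ft_force'],s['time'])
cv2.imwrite('pics/c3.png',cv2.resize(c['img'][120:300,140:340,::-1],(640,576),interpolation=cv2.INTER_CUBIC))
E
```

```text
[0.49985639 0.07009039 0.09571054] 0.0007152529728514648 [ 0.30146005 -0.40635042 -0.68723589] 1.575
```

View pics/c3.png

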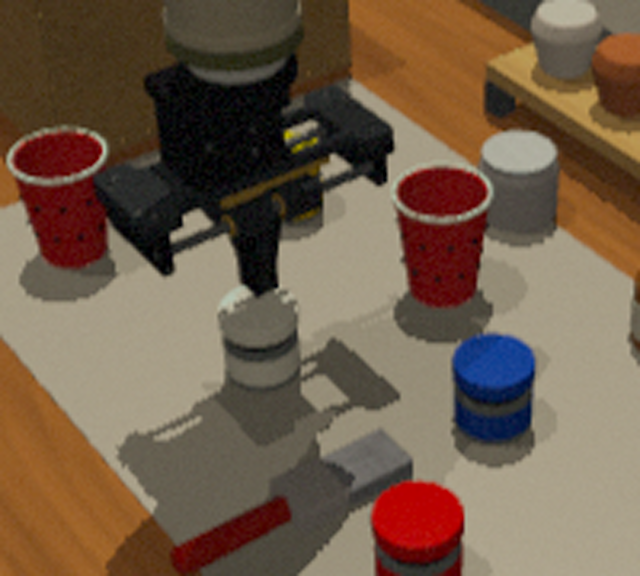

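The shut fingertips at crop (258,288) stand above the white lid, centred at about (259,320). Now a slow press.

>>> {"op": "step_arm", "data": {"deltas": [[[0, 0, 0, 0, 0, 0.008, 0], [0, 0, 0, 0, 0, 0.012, 0], [0, 0, 0, 0, 0, 0.014, 0], [0, 0, 0, 0, 0, 0.016, 0], [0, 0, 0, 0, 0, 0.018, 0], [0, 0, 0, 0, 0, 0.019, 0], [0, 0, 0, 0, 0, 0.019, 0], [0, 0, 0, 0, 0, 0.019, 0]]]}}

```text
time: 2.58
ee_pos: [0.499, 0.0701, 0.0758]
eef_rot: [0.707, 0.707, 0.0, 0.0]
ft_force: [-2.8, -0.9, 5.1]
width: 0.0003
grip_force: 2.7
```

>>> {"op": "step_arm", "data": {"deltas": [[[0, 0, 0, 0, 0, 0.001, 0], [0, 0, 0, 0, 0, 0.002, 0], [0, 0, 0, 0, 0, 0.003, 0], [0, 0, 0, 0, 0, 0.003, 0], [0, 0, 0, 0, 0, 0.003, 0]]]}}

```text
time: 3.2
ee_pos: [0.4989, 0.0701, 0.0728]
eef_rot: [0.707, 0.707, -0.0, -0.0]
ft_force: [-3.4, -0.0, 5.9]
width: 0.0003
grip_force: 3.1
```

>>> {"op": "step_arm", "data": {"deltas": [[[0, 0, 0, 0, 0, 0.0005, 0], [0, 0, 0, 0, 0, 0.001, 0], [0, 0, 0, 0, 0, 0.0015, 0], [0, 0, 0, 0, 0, 0.0015, 0], [0, 0, 0, 0, 0, 0.0015, 0]]]}}

```text
time: 3.82
ee_pos: [0.4992, 0.0701, 0.0724]
eef_rot: [0.707, 0.707, 0.0, 0.0]
ft_force: [-8.1, -0.4, 17.5]
width: 0.0003
grip_force: 9.2
```

White reached its firm stop: the tips are at 50 mm and the force rose to 17 N. I lift and go to yellow.

>>> {"op": "step_arm", "data": {"deltas": [[[0, 0, 0, 0, 0, -0.01, 0], [0, 0, 0, 0, 0, -0.05, 0], [0, 0, 0, 0, 0, -0.1, 0], [0, 0, 0, 0, 0, -0.13, 0], [0, 0, 0, 0.04, 0.031, -0.13, 0], [0, 0, 0, 0.08, 0.062, -0.13, 0], [0, 0, 0, 0.12, 0.093, -0.13, 0], [0, 0, 0, 0.1565, 0.1245, -0.13, 0], [0, 0, 0, 0.1565, 0.1245, -0.13, 0], [0, 0, 0, 0.1565, 0.1245, -0.09, 0], [0, 0, 0, 0.1565, 0.1245, -0.05, 0], [0, 0, 0, 0.1565, 0.1245, -0.025, 0], [0, 0, 0, 0.1565, 0.1245, -0.0235, 0], [0, 0, 0, 0.1565, 0.1245, -0.0235, 0], [0, 0, 0, 0.1565, 0.1245, -0.0235, 0]]]}}

```text
time: 5.7
ee_pos: [0.6243, 0.2267, 0.0964]
eef_rot: [0.707, 0.707, 0.001, 0.001]
ft_force: [0.4, 0.2, -0.0]
width: 0.0005
grip_force: 0.0
```

```bash
python3 - <<'E'
from h import *
c=snap('side','side2');s=readout.read_state();print(s['ee_pos'],s['width'],s['ft_force'],s['time'])
cv2.imwrite('pics/c4.png',cv2.resize(c['img'][100:280,140:340,::-1],(640,576),interpolation=cv2.INTER_CUBIC))
E
```

```text
[0.62421962 0.22665066 0.09610507] 0.00022531840812527035 [ 0.19591263 -0.39811081  0.01116824] 5.75
```

View pics/c4.png

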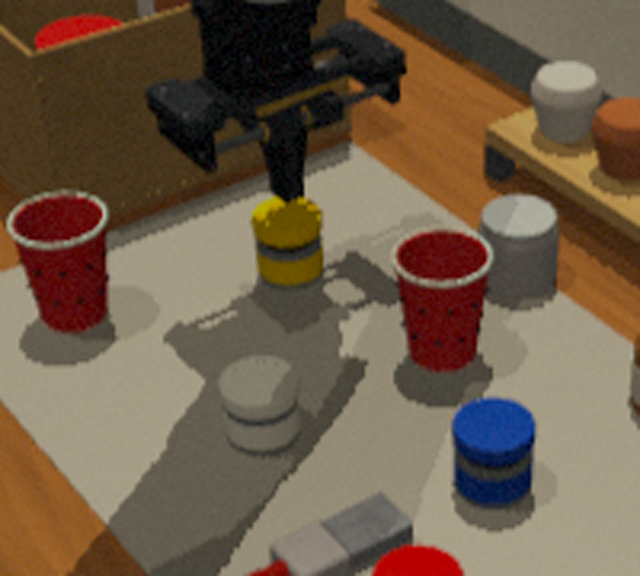

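The white lid at crop (259,385) now has only a thin neck line showing, so it is down, and the pot hasn't moved. The tips at (288,195) are over the yellow lid (288,222).

>>> {"op": "step_arm", "data": {"deltas": [[[0, 0, 0, 0, 0, 0.008, 0], [0, 0, 0, 0, 0, 0.012, 0], [0, 0, 0, 0, 0, 0.014, 0], [0, 0, 0, 0, 0, 0.016, 0], [0, 0, 0, 0, 0, 0.018, 0], [0, 0, 0, 0, 0, 0.019, 0], [0, 0, 0, 0, 0, 0.02, 0], [0, 0, 0, 0, 0, 0.021, 0], [0, 0, 0, 0, 0, 0.022, 0], [0, 0, 0, 0, 0, 0.022, 0], [0, 0, 0, 0, 0, 0.022, 0]]]}}

```text
time: 7.12
ee_pos: [0.6234, 0.2265, 0.0732]
eef_rot: [0.707, 0.707, -0.0, 0.0]
ft_force: [-4.3, -0.8, 7.0]
width: 0.0003
grip_force: 3.3
```

>>> {"op": "step_arm", "data": {"deltas": [[[0, 0, 0, 0, 0, 0.0005, 0], [0, 0, 0, 0, 0, 0.001, 0], [0, 0, 0, 0, 0, 0.0015, 0], [0, 0, 0, 0, 0, 0.0015, 0], [0, 0, 0, 0, 0, 0.0015, 0]]]}}

```text
time: 7.75
ee_pos: [0.6236, 0.2265, 0.0726]
eef_rot: [0.707, 0.707, 0.0, 0.0]
ft_force: [-6.2, -2.5, 13.0]
width: 0.0003
grip_force: 6.4
```

>>> {"op": "step_arm", "data": {"deltas": [[[0, 0, 0, 0, 0, 0.0005, 0], [0, 0, 0, 0, 0, 0.0005, 0], [0, 0, 0, 0, 0, 0.0005, 0]]]}}

```text
time: 8.12
ee_pos: [0.6237, 0.2266, 0.0725]
eef_rot: [0.707, 0.707, 0.0, 0.0]
ft_force: [-8.2, -2.0, 17.1]
width: 0.0004
grip_force: 8.2
```

Yellow is home (17 N at 50 mm). On to red.

>>> {"op": "step_arm", "data": {"deltas": [[[0, 0, 0, 0, 0, -0.01, 0], [0, 0, 0, 0, 0, -0.05, 0], [0, 0, 0, 0, 0, -0.1, 0], [0, 0, 0, 0, 0, -0.13, 0], [0, 0, 0, -0.04, -0.016, -0.13, 0], [0, 0, 0, -0.085, -0.034, -0.13, 0], [0, 0, 0, -0.13, -0.052, -0.13, 0], [0, 0, 0, -0.175, -0.07, -0.13, 0], [0, 0, 0, -0.22, -0.088, -0.13, 0], [0, 0, 0, -0.265, -0.106, -0.13, 0], [0, 0, 0, -0.31, -0.124, -0.13, 0], [0, 0, 0, -0.35, -0.14, -0.13, 0], [0, 0, 0, -0.3855, -0.1525, -0.13, 0], [0, 0, 0, -0.3855, -0.1525, -0.13, 0], [0, 0, 0, -0.3855, -0.1525, -0.09, 0], [0, 0, 0, -0.3855, -0.1525, -0.05, 0], [0, 0, 0, -0.3855, -0.1525, -0.025, 0], [0, 0, 0, -0.3855, -0.1525, -0.024, 0], [0, 0, 0, -0.3855, -0.1525, -0.024, 0], [0, 0, 0, -0.3855, -0.1525, -0.024, 0]]]}}

```text
time: 10.62
ee_pos: [0.472, -0.159, 0.0959]
eef_rot: [0.707, 0.707, 0.001, 0.001]
ft_force: [0.1, -1.0, 0.0]
width: 0.0004
grip_force: 0.0
```

```bash
python3 - <<'E'
from h import *
c=snap('side','side3');s=readout.read_state();print(s['ee_pos'],s['width'],s['ft_force'],s['time'])
cv2.imwrite('pics/c5.png',cv2.resize(c['img'][145:325,160:360,::-1],(640,576),interpolation=cv2.INTER_CUBIC))
E
```

```text
[ 0.47183693 -0.15902885  0.09575484] 0.00041519692014326513 [-0.29902439  0.36287595 -0.41070023] 10.675
```

View pics/c5.png

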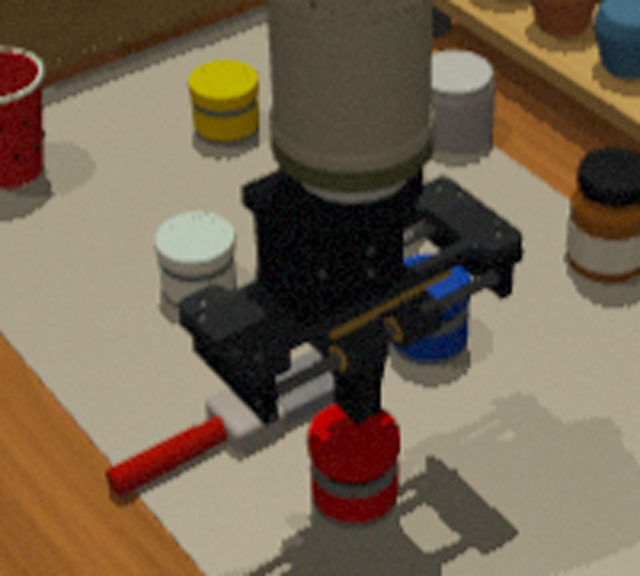

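The yellow lid at (224,80) and the white lid at (196,240) are down. The tips at (358,412) are over the red lid (354,440). Now I press red.

>>> {"op": "step_arm", "data": {"deltas": [[[0, 0, 0, 0, 0, 0.008, 0], [0, 0, 0, 0, 0, 0.012, 0], [0, 0, 0, 0, 0, 0.014, 0], [0, 0, 0, 0, 0, 0.016, 0], [0, 0, 0, 0, 0, 0.018, 0], [0, 0, 0, 0, 0, 0.019, 0], [0, 0, 0, 0, 0, 0.02, 0], [0, 0, 0, 0, 0, 0.021, 0], [0, 0, 0, 0, 0, 0.022, 0], [0, 0, 0, 0, 0, 0.022, 0], [0, 0, 0, 0, 0, 0.022, 0]]]}}

```text
time: 12.05
ee_pos: [0.4709, -0.159, 0.0728]
eef_rot: [0.707, 0.707, -0.0, -0.0]
ft_force: [-3.5, 0.7, 5.4]
width: 0.0005
grip_force: 3.1
```

>>> {"op": "step_arm", "data": {"deltas": [[[0, 0, 0, 0, 0, 0.0005, 0], [0, 0, 0, 0, 0, 0.001, 0], [0, 0, 0, 0, 0, 0.0015, 0], [0, 0, 0, 0, 0, 0.0015, 0], [0, 0, 0, 0, 0, 0.0015, 0]]]}}

```text
time: 12.68
ee_pos: [0.4711, -0.159, 0.0724]
eef_rot: [0.707, 0.707, 0.0, 0.0]
ft_force: [-8.0, 2.3, 18.3]
width: 0.0006
grip_force: 9.2
```

Red is home (18 N at 50 mm). I lift straight up clear and check.

>>> {"op": "step_arm", "data": {"deltas": [[[0, 0, 0, 0, 0, -0.01, 0], [0, 0, 0, 0, 0, -0.05, 0], [0, 0, 0, 0, 0, -0.1, 0], [0, 0, 0, 0, 0, -0.15, 0], [0, 0, 0, 0, 0, -0.18, 0], [0, 0, 0, 0, 0, -0.18, 0], [0, 0, 0, 0, 0, -0.18, 0], [0, 0, 0, 0, 0, -0.18, 0]]]}}

```text
time: 13.68
ee_pos: [0.4705, -0.1589, 0.2499]
eef_rot: [0.707, 0.707, -0.0, -0.001]
ft_force: [1.1, -0.3, -0.1]
width: 0.0006
grip_force: 0.0
```

```bash
python3 - <<'E'
from h import *
c=snap('side','side4')
cv2.imwrite('pics/c6.png',cv2.resize(c['img'][130:330,130:350,::-1],(660,600),interpolation=cv2.INTER_CUBIC))
E
```

```text
(no output)
```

View pics/c6.png

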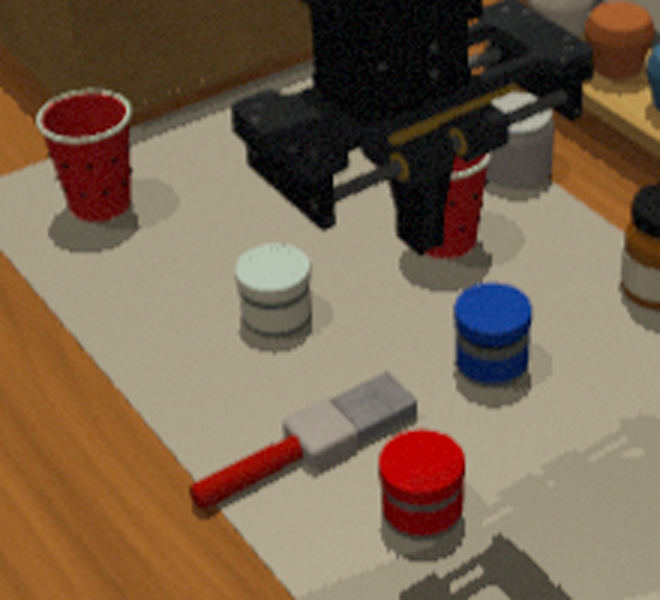

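The white (274,270) and red (421,465) lids are down with a thin neck line, blue (493,315) is still raised, and nothing else has moved. I hand in.

```bash
python3 -c "
from bench import r
print(r.close_job())"
```

```text
the job is handed in; nothing more can be done
None
```

I pressed the white, yellow and red lids down to their firm stops in that order, left the blue lid loose, saw nothing else moved in the side-camera pictures, and handed the job in at about 14 s; no verdict was returned.

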